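# Put the canisters back on their stand in order of height

### The arm

A 6-joint arm with a two-finger parallel gripper is mounted at the origin on the work surface. World frame = base frame: x ahead of the robot, y to its left, z up, the work surface at z = 0. Lengths are in m, angles in rad, forces in N, time in s.
With the tool pointing down it reaches from about 0.25 to 0.725 m from the base axis. Payload 4 kg.
Tool frame: the origin (TCP) lies at the very end of the fingers, on their centre line; the grasp point (between the pads) lies bot.grasp_offset behind it (bot.grasp_offset is the distance from the TCP to the grasp point, in m); z points along the fingers, y is the direction in which the jaws open and shut (so a half turn about z gives the same grasp; the last joint's range is limited). The gripper opens to 85 mm and grips with 20 to 120 N. Pads are 22 mm wide; open, the fingers measure 114 mm over their backs; the gripper's body (76 mm by 85 mm) begins 54 mm behind the grasp point. The pads swing forward as they close: fully open they stand 13 mm farther back than shut.
Start: joints at [-1.163, 0.241, 0.005, 1.335, 0, 1.571], TCP at [0.198, -0.459, 0.205] pointing down, gripper open.
Joint ranges: [-2.72, 2.72], [-1.05, 1.87], [-1.09, 1.28], [-1.99, 2.15], [-1.42, 1.44], [-3.14, 3.14]. Speed limits (rad/s): [2.79, 2.79, 3.14, 3.14, 3.14, 3.14].

### API

Orientations are given as a unit quaternion [x, y, z, w].
In Python, from workcell import bot gives the robot as it stands. The module is installed in compiled form; this text tells all that it offers.
- The arm moves only by the shell command python3 -m jog 'ROWS' [OPENING]. ROWS is JSON, a list that holds one entry, the list of rows, each a list of 6 numbers: the shift along the tool's x, y, z in m, then the turn, a rotation vector about the tool's x, y, z in degrees. In form: [[[dx, dy, dz, wx, wy, wz], ...]]. A call has 1 to 12 rows; each row shifts and turns the pose as measured when the row begins, along the tool's axes as they then stand; what a row does not reach is not made up. A row lasts 1/8 s, in which the tool goes at most 62.5 mm and 10.7 degrees, less where a joint would pass 70% of its speed; a pose out of reach is approached as far as the arm can. A call is refused whole if a number of a shift passes 0.0625 or a number of a turn 10.7, either way. A call with a gripper value outside its range is refused whole. OPENING is the finger opening in m, from 0 to 0.0854, set as the call begins (- or left out, the last holds). The fingers move at their own pace and stop on an object; the grip force is fixed at half the most. Time passes only in rows, so rows that do not move let the fingers close. It gives the time, the measured TCP pose, the force and the opening at its end, in the units of the state.
- bot.get_obs(): the state, without advancing time (a new reading comes with each control period).
- bot.camera(name): name is "side" or "top" or "wrist"; returns a dict with "pixels" (400x640x3 uint8, red, green, blue), "fx", "fy", "cx", "cy" (pixels), "rvec" (rotation vector, rad) and "tvec" (3), from world to camera coordinates, as OpenCV has them. Camera axes: x right, y down, z forward; pixel columns grow to the right and rows downward; lengths in m; the calibration is good to about 2 mm. A picture is of the moment at which its call begins. There is no depth.
- bot.job_done(): hands the job in, once; it reports no verdict.
The state is a dict: "clock": time; "joint_pos": joint angles; "joint_vel": joint speeds; "tau": joint torques, N m; "eef_pos": TCP position; "tool_rot": TCP orientation; "ft_force": force on the tool from outside, world axes, zero at the start; "ft_torque": the same for the moment, N m; "grip_width": finger opening in m.
Only numpy, scipy, OpenCV 4.12 (cv2) and the standard library are available. Lean on these libraries where they do the work, as an engineer would, in place of code of your own. Each camera call takes 0.05 s, during which the arm holds its last target. There are 200 camera calls.

### The job

Put the four wooden-lidded steel canisters back on the low wooden stand, each standing upright in the middle of a cork pad of its own, in order of height: the tallest at the end next to the copper batter bowl, then each shorter one in turn, the shortest at the other end. Never tip a canister over, and leave the white cup where it stands.

Things in the scene. Friction and masses are not known exactly. Their poses are not given: they have to be found in the camera images.
- center_tallest (a point): The tallest of the four canisters: an upright plain steel cylinder 64 mm in diameter and 120 mm tall in all, paper band round it, flat light wooden lid of the same diameter, firmly fixed on. Under 0.6 kg. The point is the centre of the canister (60 mm above its underside), z along its axis. It starts standing on the worktop (z = 0), in a loose row nearer the robot than the stand; which canister stands where changes.
- center_second (a point): The second tallest of the four canisters: an upright plain steel cylinder 56 mm in diameter and 100 mm tall in all, paper band round it, flat light wooden lid of the same diameter, firmly fixed on. Under 0.6 kg. The point is the centre of the canister (50 mm above its underside), z along its axis. It starts standing on the worktop (z = 0), in a loose row nearer the robot than the stand; which canister stands where changes.
- center_third (a point): The third tallest of the four canisters: an upright plain steel cylinder 48 mm in diameter and 80 mm tall in all, paper band round it, flat light wooden lid of the same diameter, firmly fixed on. Under 0.6 kg. The point is the centre of the canister (40 mm above its underside), z along its axis. It starts standing on the worktop (z = 0), in a loose row nearer the robot than the stand; which canister stands where changes.
- center_shortest (a point): The shortest of the four canisters: an upright plain steel cylinder 40 mm in diameter and 60 mm tall in all, paper band round it, flat light wooden lid of the same diameter, firmly fixed on. Under 0.6 kg. The point is the centre of the canister (30 mm above its underside), z along its axis. It starts standing on the worktop (z = 0), in a loose row nearer the robot than the stand; which canister stands where changes.
- pad_a: One of four identical round cork pads, 72 mm in diameter and 4 mm thick, fixed in one straight row, 88 mm from centre to centre, on a fixed low dark wooden stand (350 mm long, 96 mm deep, top 45 mm above the worktop) that runs roughly along y. Origin: centre of the pad's underside, so a canister stands 4 mm above it. The y axis runs along the row. Which of the four pads, a to d, lies where in the row changes from start to start.
- pad_b: One of four identical round cork pads, 72 mm in diameter and 4 mm thick, fixed in one straight row, 88 mm from centre to centre, on a fixed low dark wooden stand (350 mm long, 96 mm deep, top 45 mm above the worktop) that runs roughly along y. Origin: centre of the pad's underside, so a canister stands 4 mm above it. The y axis runs along the row. Which of the four pads, a to d, lies where in the row changes from start to start.
- pad_c: One of four identical round cork pads, 72 mm in diameter and 4 mm thick, fixed in one straight row, 88 mm from centre to centre, on a fixed low dark wooden stand (350 mm long, 96 mm deep, top 45 mm above the worktop) that runs roughly along y. Origin: centre of the pad's underside, so a canister stands 4 mm above it. The y axis runs along the row. Which of the four pads, a to d, lies where in the row changes from start to start.
- pad_d: One of four identical round cork pads, 72 mm in diameter and 4 mm thick, fixed in one straight row, 88 mm from centre to centre, on a fixed low dark wooden stand (350 mm long, 96 mm deep, top 45 mm above the worktop) that runs roughly along y. Origin: centre of the pad's underside, so a canister stands 4 mm above it. The y axis runs along the row. Which of the four pads, a to d, lies where in the row changes from start to start.
- bowl: Hand-beaten copper batter bowl, 180 mm across the rim and 78 mm high, fixed, with a wooden ladle leaning in it whose handle rises to about 130 mm and points to the back (+x). It stands beyond one end or the other of the stand (a white kitchen scale stands beyond the other end). Origin: centre of its underside, on the worktop.
- cup: White ceramic cup, open, 60 mm across and 72 mm high, loose, standing on the worktop in the same loose row as the canisters. To be left alone. Origin: centre of its underside.

How it is judged:
By the outcome, as a careful person would: the job done as asked, in the order asked, and still so for the second after the job is handed in, with the robot touching nothing.
It also fails if it takes over 109 s, if anything falls off the work surface, if the arm or the gripper's body presses on something with over 40 N, if the wrist force passes 120 N, or if a joint passes its speed limit or range.

## Working session

There is one attempt and no reset: what is moved stays moved. The work goes in short steps, Python scripts to look and compute and a shell command to move; the robot and the scene stay as the last step left them, time stands still between calls to the robot, and variables do not carry over. Pictures are saved under pics/ and viewed, on a budget of 14 in all, crops included, one or two more only if the job needs it, and the job is handed in when it is done.

```bash
mkdir -p pics; python3 - <<'E'
from workcell import bot
import cv2
for n in("top","side"):
    c=bot.camera(n); cv2.imwrite(f"pics/{n}0.png",c["pixels"][:,:,::-1]); print(n,c["fx"],c["cx"],c["cy"],c["rvec"],c["tvec"])
o=bot.get_obs(); print(o, bot.grasp_offset)
E
```

```text
top 445.9167988056439 320.24466050949644 193.8011378429306 [ 2.15204617 -2.13367123  0.16610583] [-0.03094274  0.55464247  1.06487427]
side 503.11847114628125 316.60007386151614 197.38110311474045 [ 0.53224666 -2.72233023  1.08513451] [0.49765935 0.2187211  1.05757835]
{'clock': 0.1, 'joint_pos': array([-1.16302339e+00,  2.41321374e-01,  3.86016289e-03,  1.33518633e+00,
       -2.37680612e-05,  1.57080209e+00]), 'joint_vel': array([-1.51221232e-03,  3.35850530e-05,  3.81048990e-03, -3.85205096e-05,
       -1.94079689e-05,  5.74014482e-04]), 'tau': array([-2.26155630e-04, -3.73137796e+01,  2.53010166e+01,  1.08386268e-02,
       -1.33585363e-05,  1.12439199e-06]), 'eef_pos': array([ 0.19803479, -0.45844849,  0.2045106 ]), 'tool_rot': array([ 9.79287218e-01,  2.02473918e-01, -1.99054727e-04, -9.04029541e-04]), 'ft_force': array([-0.13609559,  0.30261034,  0.20427454]), 'ft_torque': array([-0.00585409, -0.02252196, -0.0712138 ]), 'grip_width': 0.08539546959081068} 0.0187
```

View pics/top0.png

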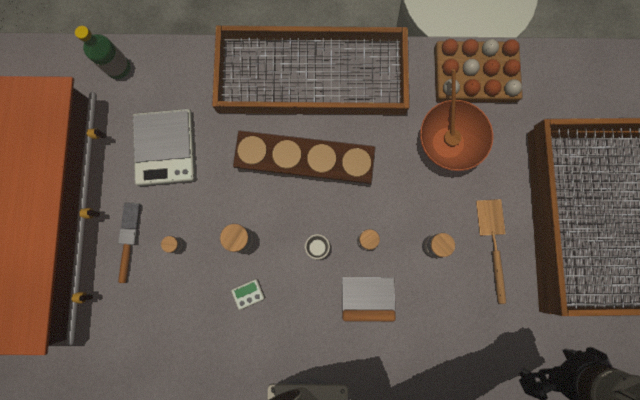

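View pics/side0.png

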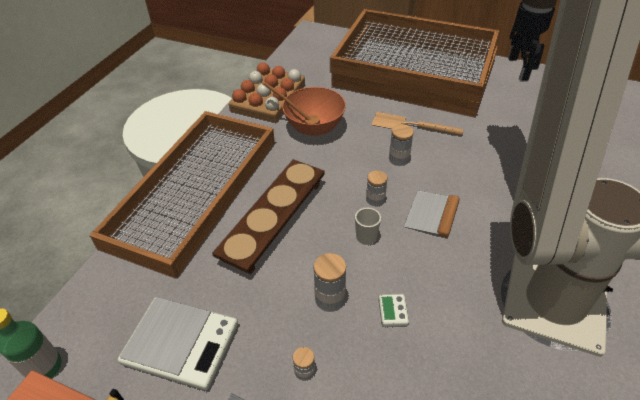

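The top view shows lids at (169,244), (234,238), (370,240) and (443,245), which are the shortest, tallest, third and second. The cup is at (317,247), the pads run from (252,150) to (357,162), and the bowl is at (455,138), so it lies beyond the right-hand (−y) end. The side view confirms this.

```bash
cat > h.py <<'E'
import numpy as np, cv2
from workcell import bot
from scipy.spatial.transform import Rotation as R
def back(c,u,v,z):
    Rm=cv2.Rodrigues(c["rvec"])[0]; o=-Rm.T@c["tvec"]
    d=Rm.T@np.array([(u-c["cx"])/c["fx"],(v-c["cy"])/c["fy"],1]); return (o+d*(z-o[2])/d[2])
def proj(c,p):
    q=cv2.Rodrigues(c["rvec"])[0]@np.array(p)+c["tvec"]; return q[0]/q[2]*c["fx"]+c["cx"],q[1]/q[2]*c["fy"]+c["cy"]
def blob(c,u,v,r,s=95):
    hsv=cv2.cvtColor(c["pixels"],cv2.COLOR_RGB2HSV)
    m=((hsv[...,1]>s)&(hsv[...,2]>100)&(hsv[...,0]<25)).astype(np.uint8)
    w=np.zeros_like(m); cv2.circle(w,(int(u),int(v)),r,1,-1); m&=w
    n,l,st,ce=cv2.connectedComponentsWithStats(m)
    i=1+np.argmax(st[1:,4]); return ce[i],st[i]
E
python3 - <<'E'
from h import *
c=bot.camera("top"); s=bot.camera("side")
for n,u,v,z,us,vs in(("tall",234,238,.12,330,267),("sec",443,245,.1,402,131),("third",370,240,.08,377,179),("short",169,244,.06,304,356)):
    b,st=blob(c,u,v,20); b2,st2=blob(s,us,vs,24)
    print(n,b.round(1),st[2:],back(c,*b,z).round(4),"side",b2.round(1),st2[2:],back(s,*b2,z).round(4))
for (u,v),(us,vs) in zip(((252,150),(287,154),(322,158),(357,162)),((240,246),(262,220),(282,196),(300,174))):
    b,st=blob(c,u,v,17,70); b2,st2=blob(s,us,vs,20,70); print("pad",b.round(1),st[2:],back(c,*b,.049).round(4),"side",b2.round(1),st2[2:],back(s,*b2,.049).round(4))
print("cup",back(c,317,247,.072),"bowl",back(c,456,136,.078))
print(R.from_quat(bot.get_obs()["tool_rot"]).as_matrix().round(3))
E
```

```text
tall [233.6 237.4] [ 28  28 606] [0.4411 0.17   0.12  ] side [329.5 266.5] [ 32  28 674] [0.4378 0.1716 0.12  ]
sec [442.6 244.6] [ 24  24 451] [ 0.4296 -0.3102  0.1   ] side [398.7 125.5] [ 47  25 562] [ 0.4407 -0.328   0.1   ]
third [369.2 239. ] [ 21  21 312] [ 0.4422 -0.1427  0.08  ] side [377.  177.4] [ 19  14 218] [ 0.4387 -0.1413  0.08  ]
short [168.7 243.7] [ 16  16 206] [0.4278 0.3366 0.06  ] side [303.  357.1] [ 21  21 348] [0.4245 0.3373 0.06  ]
pad [251.3 149.6] [ 29  28 649] [0.6645 0.1474 0.049 ] side [239.7 245.9] [ 34  27 697] [0.6618 0.1457 0.049 ]
pad [286.2 153.6] [ 29  28 653] [0.6548 0.0599 0.049 ] side [261.5 219.4] [ 32  24 610] [0.6521 0.0584 0.049 ]
pad [321.1 157.7] [ 29  29 653] [ 0.6451 -0.0276  0.049 ] side [281.4 195.3] [ 30  23 535] [ 0.6424 -0.0291  0.049 ]
pad [356.1 161.8] [ 29  29 657] [ 0.6354 -0.1151  0.049 ] side [299.9 173. ] [ 29  21 479] [ 0.6323 -0.1171  0.049 ]
cup [ 0.4225667  -0.01951727  0.072     ] bowl [ 0.69583381 -0.35802443  0.078     ]
[[ 0.918  0.397 -0.001]
 [ 0.397 -0.918  0.001]
 [ 0.    -0.001 -1.   ]]
```

```bash
cat > nx.py <<'E'
import sys; from h import *
def nx(x,y,z):
    o=bot.get_obs(); r=R.from_quat(o["tool_rot"]); a=np.array([.11,.994,0])/np.hypot(.11,.994)
    t=R.from_matrix(np.c_[a,[a[1],-a[0],0],[0,0,-1]])
    print("shift mm",(r.inv().apply(np.array([x,y,z])-o["eef_pos"])*1000).round(1),"turn",(r.inv()*t).as_rotvec(degrees=True).round(2),"clk",round(o["clock"],2),"F",o["ft_force"].round(1),"w",round(o["grip_width"],4))
if __name__=="__main__": nx(*map(float,sys.argv[1:4]))
E
python3 -m jog '[[[0,0,0,0,0,-10.05],[0,0,0,0,0,-10.05],[0,0,0,0,0,-10.05],[0,0,0,0,0,-10.05],[0,0,0,0,0,-10.05],[0,0,0,0,0,-10.05],[0.029,0.035,0,0,0,0],[0.029,0.035,0,0,0,0],[0.029,0.035,0,0,0,0],[0.029,0.035,0,0,0,0],[0.029,0.035,0,0,0,0],[0.029,0.035,0,0,0,0]]]' 0.0854
python3 nx.py .428 -.310 .19
```

```text
clock: 1.7
eef_pos: [0.424, -0.2976, 0.2019]
tool_rot: [0.736, 0.677, 0.001, -0.003]
ft_force: [-0.3, -1.3, 0.8]
grip_width: 0.0856
shift mm [-12.    5.1  11.8] turn [-0.23 -0.29  1.55] clk 1.7 F [-0.3 -1.3  0.8] w 0.0856
```

```bash
python3 -m jog '[[[-0.012,0.005,0.012,-0.2,-0.3,1.5],[0,0,0,0,0,0]]]'
python3 nx.py .428 -.310 .19
python3 - <<'E'
from h import *
c=bot.camera("wrist"); cv2.imwrite("pics/w1.png",c["pixels"][:,:,::-1]); print(c["tvec"],proj(c,[.428,-.31,.1]))
c=bot.camera("side"); cv2.imwrite("pics/s1.png",c["pixels"][:,:,::-1])
E
```

```text
clock: 1.95
eef_pos: [0.43, -0.3081, 0.1886]
tool_rot: [0.743, 0.669, -0.0, -0.001]
ft_force: [-0.3, 0.5, 0.3]
grip_width: 0.0852
shift mm [-2.1 -1.8 -1.4] turn [-0.07 -0.02  0.33] clk 1.95 F [-0.3  0.5  0.3] w 0.0852
[-0.45941967 -0.28344103  0.29157431] (np.float64(309.4004256591832), np.float64(201.29763536170813))
```

View pics/w1.png

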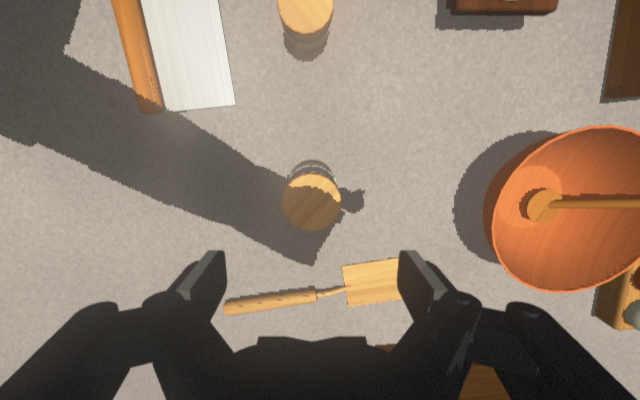

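The wrist view puts the second canister's lid at about (312,201), against a prediction of (309,201), so the position is good to about 2 mm. I'll descend and grip.

```bash
python3 -m jog '[[[-0.002,0,0.045,0,0,0.3],[0,0,0.045,0,0,0],[0,0,0.035,0,0,0],[0,0,0.012,0,0,0],[0,0,0,0,0,0]]]'
python3 nx.py .430 -.310 .050
```

```text
clock: 2.68
eef_pos: [0.4279, -0.3159, 0.0537]
tool_rot: [0.748, 0.664, 0.001, 0.004]
ft_force: [0.5, -0.6, 0.1]
grip_width: 0.0856
shift mm [6.1 1.4 3.6] turn [ 0.37  0.21 -0.53] clk 2.67 F [ 0.5 -0.6  0.1] w 0.0856
```

```bash
python3 -m jog '[[[0.006,0.001,0.003,0.3,0.2,-0.5],[0,0,0,0,0,0]]]'
python3 nx.py .430 -.310 .050
```

```text
clock: 2.92
eef_pos: [0.4312, -0.3114, 0.0533]
tool_rot: [0.745, 0.667, 0.001, 0.003]
ft_force: [0.2, -0.2, 0.5]
grip_width: 0.0854
shift mm [ 1.2 -1.4  3.3] turn [ 0.3   0.13 -0.05] clk 2.92 F [ 0.2 -0.2  0.5] w 0.0854
```

```bash
python3 -m jog '[[[0,0,0,0.3,0,0],[0,0,0,0,0,0],[0,0,0,0,0,0],[0,0,0,0,0,0],[0,0,0,0,0,0],[0,0,-0.02,0,0,0],[0,0,-0.04,0,0,0],[0,0,-0.04,0,0,0]]]' 0.03
python3 nx.py .6438 -.0284 .165
```

```text
clock: 3.92
eef_pos: [0.4285, -0.3088, 0.1521]
tool_rot: [0.745, 0.667, -0.002, -0.004]
ft_force: [0.2, -0.3, -1.9]
grip_width: 0.0539
shift mm [302.4 183.  -14. ] turn [-0.54 -0.13 -0.01] clk 3.92 F [ 0.2 -0.3 -1.9] w 0.0539
```

```bash
python3 -m jog '[[[0.025,0.015,-0.013,-0.5,0,0],[0.04,0.024,0,0,0,0],[0.04,0.024,0,0,0,0],[0.04,0.024,0,0,0,0],[0.04,0.024,0,0,0,0],[0.04,0.024,0,0,0,0],[0.04,0.024,0,0,0,0],[0.025,0.015,0,0,0,0],[0.01,0.007,0,0,0,0],[0,0,0,0,0,0]]]'
python3 nx.py .6438 -.0284 .115
```

```text
clock: 5.18
eef_pos: [0.6472, -0.0244, 0.1626]
tool_rot: [0.746, 0.666, -0.002, -0.001]
ft_force: [-0.7, 0.1, -2.9]
grip_width: 0.0539
shift mm [-4.3 -2.7 47.6] turn [-0.28  0.07 -0.23] clk 5.17 F [-0.7  0.1 -2.9] w 0.0539
```

```bash
python3 -m jog '[[[-0.0043,-0.0027,0.024,-0.3,0,-0.2],[0,0,0.023,0,0,0],[0,0,0,0,0,0]]]'
python3 nx.py .6438 -.0284 .1023
python3 - <<'E'
from h import *
for n in("wrist","side"):
    c=bot.camera(n); cv2.imwrite(f"pics/{n}2.png",c["pixels"][:,:,::-1]); print(proj(c,[.6438,-.0284,.049]))
E
```

```text
clock: 5.55
eef_pos: [0.6415, -0.0328, 0.1147]
tool_rot: [0.747, 0.665, -0.002, 0.001]
ft_force: [-0.3, -0.1, -2.1]
grip_width: 0.0539
shift mm [ 4.7  1.8 12.4] turn [-0.07  0.18 -0.29] clk 5.55 F [-0.3 -0.1 -2.1] w 0.0539
(np.float64(313.4231703412087), np.float64(200.6565514683976))
(np.float64(280.7715456353965), np.float64(195.2950611960925))
```

View pics/wrist2.png

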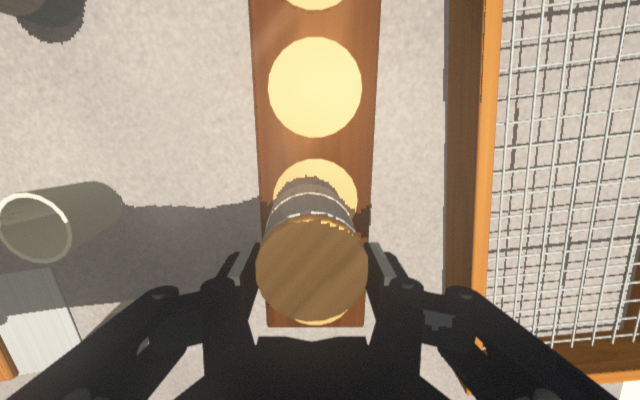

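```bash
python3 -m jog '[[[0.0045,0.0018,0.006,0,0,-0.3],[0,0,0,0,0,0]]]'
python3 nx.py .6438 -.0284 .1023
python3 - <<'E'
from h import *
c=bot.camera("wrist"); print(proj(c,[.6535,.0592,.049]),back(c,*blob(c,*proj(c,[.6535,.0592,.049]),60,70)[0],.049),blob(c,*proj(c,[.6535,.0592,.049]),60,70))
E
```

```text
clock: 5.9
eef_pos: [0.6473, -0.0289, 0.1135]
tool_rot: [0.745, 0.667, 0.002, 0.004]
ft_force: [0.5, -0.2, -2.3]
grip_width: 0.054
shift mm [ 0.1 -3.6 11.2] turn [ 0.45  0.14 -0.01] clk 5.9 F [ 0.5 -0.2 -2.3] w 0.054
(np.float64(305.96614313464414), np.float64(94.77635073271391)) [0.64902113 0.05603527 0.049     ] (array([300.58644341,  99.86221505]), array([ 246,   34,  120,  121, 4957], dtype=int32))
```

```bash
for i in 1 2 3; do python3 -m jog '[[[0,0,0,0,0,0]]]' >/dev/null; python3 nx.py .6438 -.0284 .1023; done; python3 - <<'E'
from h import *
c=bot.camera("wrist"); p=proj(c,[.6535,.0592,.049]); b=blob(c,*p,60,70)
hsv=cv2.cvtColor(c["pixels"],cv2.COLOR_RGB2HSV); u,v=map(int,p); print(hsv[v,u],hsv[v,u-56],hsv[v,u+54])
m=(hsv[...,2]>215).astype(np.uint8); n,l,st,ce=cv2.connectedComponentsWithStats(m)
for i in range(1,n):
    if st[i,4]>2000: print(ce[i],st[i],back(c,*ce[i],.049).round(4))
print(p)
E
```

```text
shift mm [ 0.1 -4.4 12.2] turn [ 0.56  0.15 -0.  ] clk 6.08 F [-0.6  0.9 -2.8] w 0.054
shift mm [ 0.  -4.5 12.5] turn [0.58 0.15 0.01] clk 6.2 F [ 0.1 -0.7 -2. ] w 0.0538
shift mm [-0.1 -4.6 12.6] turn [0.59 0.14 0.01] clk 6.33 F [ 0.1 -0.9 -2.6] w 0.0537
[ 26  73 254] [ 12 138 159] [ 13 144 165]
[190.1403178   88.14550229] [  100     0   150   206 14852] [0.5683 0.0734 0.049 ]
[476.91924924 141.5558708 ] [ 463    0   36  289 4582] [0.7864 0.0097 0.049 ]
[395.52196876 128.4935386 ] [ 362   27   73  209 8899] [0.7218 0.027  0.049 ]
[305.82402386  93.32565076] [ 259   44   94  100 7376] [0.6546 0.0604 0.049 ]
[ 44.0555815  153.57683326] [   0   98   99   98 4282] [0.442  0.0381 0.049 ]
[ 31.21244099 342.93585115] [   0  311   71   69 3601] [ 0.3639 -0.1366  0.049 ]
(np.float64(304.5982840887149), np.float64(95.12458412708841))
```

```bash
python3 -m jog '[[[0.0005,-0.004,0.008,0.6,0.1,0],[0,0,0,0,0,0],[0,0,0,0,0,0]]]' >/dev/null; python3 nx.py .6447 -.0277 .1023
```

```text
shift mm [0.2 0.9 3.6] turn [-0.1   0.04  0.01] clk 6.75 F [ 0.7 -0.4 -3.3] w 0.0537
```

```bash
python3 -m jog '[[[0,0.0008,0.002,-0.1,0,0],[0,0,0.0018,0,0,0],[0,0,0,0,0,0]]]' >/dev/null; python3 nx.py .6447 -.0277 .1023
```

```text
shift mm [0.1 0.1 2.8] turn [0.12 0.01 0.01] clk 7.12 F [ 0.1  0.4 -3.3] w 0.0535
```

```bash
python3 -m jog '[[[0,0,0.004,0.1,0,0],[0,0,0,0,0,0]]]' >/dev/null; python3 nx.py .6447 -.0277 .1023
```

```text
shift mm [-0.2 -0.8  2.8] turn [ 0.26 -0.03  0.02] clk 7.38 F [-0.2  0.1 -3.1] w 0.0541
```

```bash
python3 -m jog '[[[0,-0.0008,0.005,0.3,0,0],[0,0,0.003,0,0,0]]]' >/dev/null; python3 nx.py .6447 -.0277 .1023
```

```text
shift mm [-0.7 -1.3  2.1] turn [ 0.33 -0.09  0.03] clk 7.62 F [-7.4  0.3 12.2] w 0.0538
```

```bash
python3 -m jog '[[[0,0,0,0,0,0],[0,0,0,0,0,0],[0,0,0,0,0,0],[0,0,0,0,0,0],[0,0,-0.03,0,0,0],[0,0,-0.04,0,0,0],[0,0,-0.04,0,0,0],[0,0,0,0,0,0]]]' 0.0854; python3 nx.py .442 -.142 .12
```

```text
clock: 8.62
eef_pos: [0.6455, -0.0274, 0.2136]
tool_rot: [0.745, 0.667, 0.001, 0.0]
ft_force: [0.9, -0.1, -0.4]
grip_width: 0.0857
shift mm [-136.3 -189.9   93. ] turn [ 0.11 -0.07  0.02] clk 8.62 F [ 0.9 -0.1 -0.4] w 0.0857
```

```bash
python3 - <<'E'
from h import *
c=bot.camera("wrist"); cv2.imwrite("pics/w3.png",c["pixels"][:,:,::-1]); print(proj(c,[.6447,-.0277,.149]),proj(c,[.6447,-.0277,.049]))
E
```

```text
(np.float64(310.18293599966296), np.float64(207.0439654899217)) (np.float64(310.46073680349707), np.float64(182.57042069790032))
```

View pics/w3.png

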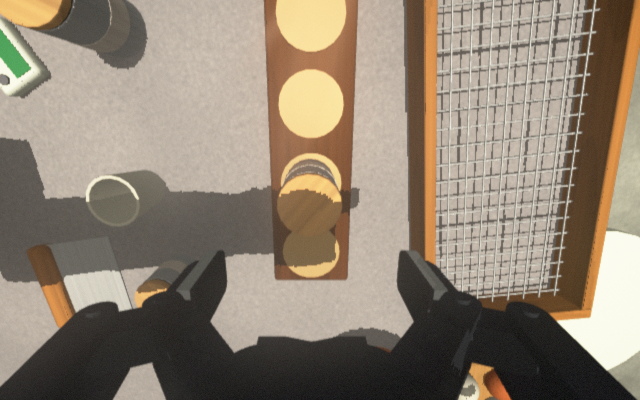

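The second canister stands upright on its pad, with its lid at about (310,205) against a prediction of (310,207). The third is next.

```bash
python3 -m jog '[[[-0.027,-0.038,0,0,0,0],[-0.027,-0.038,0,0,0,0],[-0.027,-0.038,0,0,0,0],[-0.027,-0.038,0,0,0,0],[-0.026,-0.036,0.02,0,0,0],[0,0,0.05,0,0,0],[0,0,0.03,0,0,0],[0,0,0,0,0,0]]]' 0.0854 >/dev/null; python3 nx.py .442 -.142 .035
```

```text
shift mm [ 0.6 16.3 60.5] turn [-1.34 -0.13  0.01] clk 9.68 F [ 0.4 -0.5  0.1] w 0.0854
```

```bash
python3 -m jog '[[[0,0.016,0,-1.3,-0.1,0],[0,0,0,0,0,0],[0,0,0,0,0,0]]]' 0.0854 >/dev/null; python3 nx.py .442 -.142 .035
```

```text
shift mm [ 0.8 -4.7 62.4] turn [0.24 0.01 0.05] clk 10.05 F [ 0.3 -0.4 -0.5] w 0.0851
```

```bash
python3 -m jog '[[[0.001,-0.004,0.02,0.2,0,0],[0,0,0.02,0,0,0],[0,0,0.015,0,0,0],[0,0,0,0,0,0],[0,0,0,0,0,0]]]' 0.0854 >/dev/null; python3 nx.py .442 -.142 .035
```

```text
shift mm [ 0.1 -5.4 10.6] turn [0.59 0.12 0.12] clk 10.68 F [ 0.3 -0.2 -0. ] w 0.0855
```

```bash
python3 -m jog '[[[0,-0.005,0.011,0.6,0.1,0.1],[0,0,0,0,0,0],[0,0,0,0,0,0]]]' 0.0854 >/dev/null; python3 nx.py .442 -.142 .035
```

```text
shift mm [ 0.4 -1.3  0.3] turn [0.11 0.05 0.02] clk 11.05 F [ 0.  -0.2  0.2] w 0.0857
```

```bash
python3 -m jog '[[[0,0,0,0,0,0],[0,0,0,0,0,0],[0,0,0,0,0,0],[0,0,0,0,0,0],[0,0,0,0,0,0],[0,0,-0.02,0,0,0],[0,0,-0.04,0,0,0],[0,0,-0.04,0,0,0],[0,0,-0.04,0,0,0],[0,0,0,0,0,0],[0,0,0,0,0,0]]]' 0.02
python3 nx.py .6543 .060 .1
```

```text
clock: 12.42
eef_pos: [0.4404, -0.1414, 0.1754]
tool_rot: [0.745, 0.667, -0.002, -0.003]
ft_force: [0.4, 0.6, -2.6]
grip_width: 0.0457
shift mm [223.6 191.   74.4] turn [-0.37 -0.06  0.02] clk 12.43 F [ 0.4  0.6 -2.6] w 0.0457
```

```bash
python3 -m jog '[[[0.03,0.025,0,-0.4,0,0],[0.036,0.031,0,0,0,0],[0.036,0.031,0,0,0,0],[0.036,0.031,0,0,0,0],[0.036,0.031,0,0,0,0],[0.025,0.022,0,0,0,0],[0.016,0.013,0,0,0,0],[0.008,0.007,0,0,0,0],[0,0,0,0,0,0],[0,0,0,0,0,0]]]'
python3 nx.py .6543 .060 .084
```

```text
clock: 13.68
eef_pos: [0.6503, 0.064, 0.1507]
tool_rot: [0.746, 0.666, -0.013, -0.011]
ft_force: [0.1, 0.5, -2.0]
grip_width: 0.0458
shift mm [-3.2  6.7 66.5] turn [-1.98  0.27 -0.18] clk 13.68 F [ 0.1  0.5 -2. ] w 0.0458
```

```bash
python3 -m jog '[[[-0.003,0.005,0,-2,0.3,-0.2],[0,0,0.02,0,0,0],[0,0,0.02,0,0,0],[0,0,0.012,0,0,0],[0,0,0,0,0,0],[0,0,0,0,0,0]]]' >/dev/null
python3 nx.py .6543 .060 .084
```

```text
shift mm [ 4.7  0.3 16.4] turn [ 0.21 -0.01 -0.32] clk 14.43 F [ 0.9  0.3 -1.5] w 0.0457
```

```bash
python3 -m jog '[[[0.0047,0,0.01,0.2,0,-0.3],[0,0,0,0,0,0],[0,0,0,0,0,0]]]' >/dev/null
python3 nx.py .6543 .060 .084
```

```text
shift mm [-0.8 -0.7  7.2] turn [ 0.15 -0.04  0.02] clk 14.8 F [-0.3 -1.1 -3.1] w 0.0455
```

```bash
python3 -m jog '[[[-0.0008,-0.0007,0.006,0.15,0,0],[0,0,0,0,0,0],[0,0,0,0,0,0]]]' >/dev/null
python3 nx.py .6543 .060 .084
```

```text
shift mm [-0.1 -0.4  1.4] turn [ 0.06 -0.05  0.03] clk 15.18 F [-0.1 -0.8 -2.2] w 0.0457
```

```bash
python3 -m jog '[[[0,0,0.004,0,0,0]]]' >/dev/null
python3 nx.py .6543 .060 .084; python3 -m jog '[[[0,0,0.003,0,0,0]]]' >/dev/null
python3 nx.py .6543 .060 .084
```

```text
shift mm [-0.4 -0.6  0.9] turn [ 0.18 -0.11  0.03] clk 15.3 F [-10.7  -0.3  26. ] w 0.046
shift mm [-0.5 -0.5  1. ] turn [ 0.27 -0.14  0.03] clk 15.43 F [-4.9 -0.2  9.5] w 0.0457
```

```bash
python3 -m jog '[[[0,0,0,0,0,0],[0,0,0,0,0,0],[0,0,0,0,0,0],[0,0,0,0,0,0],[0,0,-0.02,0,0,0],[0,0,-0.04,0,0,0],[0,0,-0.04,0,0,0],[0,0,-0.03,0,0,0],[0,0,0,0,0,0],[0,0,0,0,0,0]]]' 0.0854; python3 nx.py .441 .170 .20
python3 - <<'E'
from h import *
c=bot.camera("wrist"); cv2.imwrite("pics/w4.png",c["pixels"][:,:,::-1]); print(proj(c,[.6543,.060,.129]))
E
```

```text
clock: 16.68
eef_pos: [0.6536, 0.0599, 0.215]
tool_rot: [0.745, 0.667, 0.001, -0.0]
ft_force: [0.0, -0.2, 0.1]
grip_width: 0.0859
shift mm [  86.1 -223.4   15. ] turn [ 0.02 -0.08  0.02] clk 16.68 F [ 0.  -0.2  0.1] w 0.0859
(np.float64(311.9251637520216), np.float64(199.76150975717934))
```

View pics/w4.png

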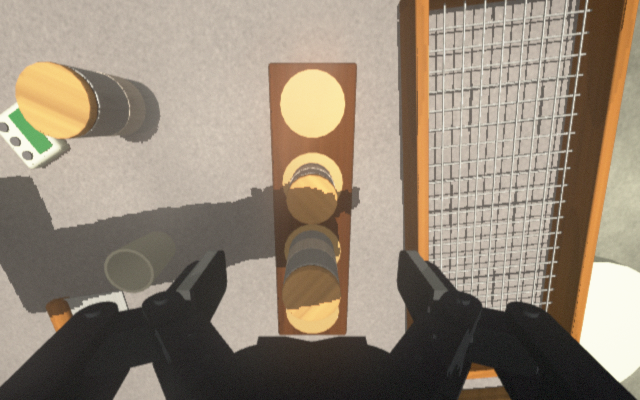

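The third's lid is at about (311,200), against a prediction of (312,200), so it is centred. The tallest is next, and I'll move with tapering rows.

```bash
python3 -m jog '[[[0.014,-0.038,0,0,0,0],[0.016,-0.04,0,0,0,0],[0.016,-0.04,0,0,0,0],[0.016,-0.04,0,0,0,0],[0.012,-0.032,0,0,0,0],[0.008,-0.02,0,0,0,0],[0.004,-0.01,0,0,0,0],[0,0,0,0,0,0],[0,0,0,0,0,0]]]' >/dev/null; python3 nx.py .441 .170 .15
```

```text
shift mm [ 1.3  9.6 51.8] turn [-1.16  0.39 -0.07] clk 17.85 F [-0.1  0.5  0.5] w 0.0856
```

```bash
python3 -m jog '[[[0.001,0.007,0.03,-1.2,0.4,0],[0,0,0.02,0,0,0],[0,0,0,0,0,0],[0,0,0,0,0,0]]]' >/dev/null; python3 nx.py .441 .170 .065
python3 - <<'E'
from h import *
c=bot.camera("wrist"); cv2.imwrite("pics/w5.png",c["pixels"][:,:,::-1]); print(proj(c,[.441,.170,.12]))
E
```

```text
shift mm [ 0.8 -2.2 86. ] turn [ 0.2  -0.05 -0.29] clk 18.35 F [-0.9 -0.1  0.8] w 0.0851
(np.float64(308.3303326817915), np.float64(218.69048933337592))
```

View pics/w5.png

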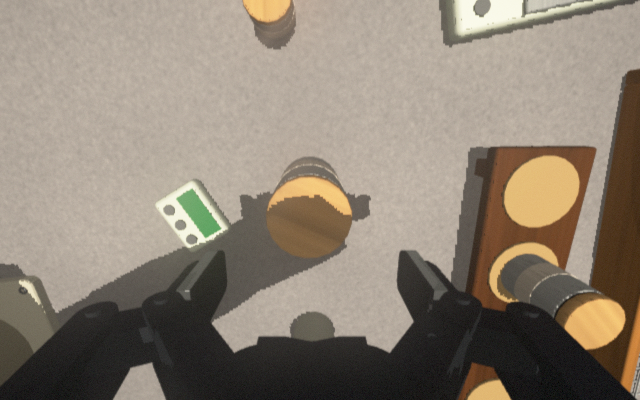

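```bash
python3 -m jog '[[[0.0015,-0.002,0.01,0.2,0,-0.3],[0,0,0.01,0,0,0],[0,0,0.01,0,0,0],[0,0,0,0,0,0],[0,0,0,0,0,0]]]' >/dev/null; python3 nx.py .441 .171 .065
```

```text
shift mm [-0.3 -0.8 55. ] turn [ 0.09 -0.1   0.03] clk 19.02 F [-0.4 -0.6 -0.8] w 0.0857
```

```bash
python3 -m jog '[[[0,-0.001,0.015,0.1,0,0],[0,0,0.015,0,0,0],[0,0,0.015,0,0,0],[0,0,0.008,0,0,0],[0,0,0,0,0,0],[0,0,0,0,0,0]]]' >/dev/null; python3 nx.py .441 .171 .065
```

```text
shift mm [-0.4  0.4 -1.3] turn [ 0.01 -0.12  0.04] clk 19.77 F [-0.1 -0.   0.4] w 0.0852
```

```bash
python3 -m jog '[[[0,0,0,0,0,0],[0,0,0,0,0,0],[0,0,0,0,0,0],[0,0,0,0,0,0],[0,0,0,0,0,0],[0,0,-0.02,0,0,0],[0,0,-0.035,0,0,0],[0,0,-0.035,0,0,0],[0,0,-0.035,0,0,0],[0,0,-0.02,0,0,0],[0,0,0,0,0,0],[0,0,0,0,0,0]]]' 0.04
python3 nx.py .635 -.115 .225
```

```text
clock: 21.28
eef_pos: [0.4362, 0.1693, 0.2073]
tool_rot: [0.745, 0.667, -0.006, -0.003]
ft_force: [-0.4, 0.1, -5.1]
grip_width: 0.0625
shift mm [-260.9  228.5  -19.2] turn [-0.68  0.26  0.04] clk 21.27 F [-0.4  0.1 -5.1] w 0.0625
```

```bash
python3 -m jog '[[[-0.03,0,-0.012,-0.7,0.3,0],[-0.035,0,-0.008,0,0,0],[-0.035,0,0,0,0,0],[-0.035,0.01,0,0,0,0],[-0.035,0.02,0,0,0,0],[-0.03,0.025,0,0,0,0],[-0.025,0.025,0,0,0,0],[-0.015,0.025,0,0,0,0],[-0.01,0.02,0,0,0,0],[0,0.015,0,0,0,0],[0,0,0,0,0,0],[0,0,0,0,0,0]]]' >/dev/null
python3 nx.py .635 -.115 .225
```

```text
shift mm [ -2.1  95.4 -24.9] turn [-2.18  0.11  0.1 ] clk 22.77 F [-0.4  0.3 -3.7] w 0.0623
```

```bash
python3 -m jog '[[[-0.002,0.02,0,-2.2,0,0],[0,0.025,0,0,0,0],[0,0.022,0,0,0,0],[0,0.014,0,0,0,0],[0,0.007,0,0,0,0],[0,0,0,0,0,0],[0,0,0,0,0,0]]]' >/dev/null
python3 nx.py .635 -.115 .115
```

```text
shift mm [-0.5  3.9 88.2] turn [0.49 0.12 0.19] clk 23.65 F [-0.3 -0.  -3.7] w 0.0626
```

```bash
python3 -m jog '[[[0,0.004,0.02,0.5,0.1,0.2],[0,0,0.02,0,0,0],[0,0,0.02,0,0,0],[0,0,0.01,0,0,0],[0,0,0,0,0,0],[0,0,0,0,0,0]]]' >/dev/null
python3 nx.py .635 -.115 .1155
```

```text
shift mm [-0.6  2.1 11.8] turn [-0.23 -0.   -0.07] clk 24.4 F [-0.1 -0.1 -2.7] w 0.0622
```

```bash
python3 -m jog '[[[-0.0006,0.002,0.008,-0.2,0,0],[0,0,0,0,0,0],[0,0,0,0,0,0]]]' >/dev/null
python3 nx.py .635 -.115 .1155
```

```text
shift mm [ 0.2 -1.4  5.1] turn [ 0.19  0.01 -0.07] clk 24.77 F [ 0.1 -0.1 -4.5] w 0.0623
```

```bash
python3 -m jog '[[[0,-0.001,0.004,0.2,0,0],[0,0,0,0,0,0]]]' >/dev/null
python3 nx.py .635 -.115 .1155;  python3 -m jog '[[[0,0,0.004,0,0,0]]]' >/dev/null
python3 nx.py .635 -.115 .1155
```

```text
shift mm [ 0.2 -0.4  1.2] turn [ 0.01  0.01 -0.07] clk 25.02 F [-1.1 -0.3 -4.1] w 0.0623
shift mm [ 0.6 -1.1 -1.7] turn [ 0.12  0.07 -0.08] clk 25.15 F [-5.8 -1.9 14.7] w 0.0624
```

Contact at the expected height, so I'll release and rise.

```bash
python3 -m jog '[[[0,0,0,0,0,0],[0,0,0,0,0,0],[0,0,0,0,0,0],[0,0,0,0,0,0],[0,0,-0.015,0,0,0],[0,0,-0.03,0,0,0],[0,0,-0.035,0,0,0],[0,0,-0.03,0,0,0],[0,0,0,0,0,0],[0,0,0,0,0,0]]]' 0.0854; python3 nx.py .4275 .337 .22
python3 - <<'E'
from h import *
c=bot.camera("wrist"); cv2.imwrite("pics/w6.png",c["pixels"][:,:,::-1]); print(proj(c,[.635,-.115,.169]))
E
```

```text
clock: 26.4
eef_pos: [0.6373, -0.1156, 0.2337]
tool_rot: [0.745, 0.667, 0.003, 0.004]
ft_force: [-0.2, -0.4, -0.1]
grip_width: 0.0853
shift mm [ 426.5 -258.9   10.3] turn [ 0.61  0.08 -0.06] clk 26.4 F [-0.2 -0.4 -0.1] w 0.0853
(np.float64(307.5115053634176), np.float64(205.9682869338882))
```

View pics/w6.png

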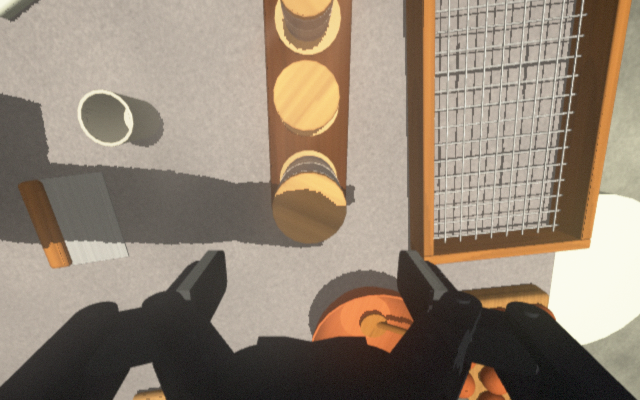

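The tallest's lid is at about (310,206), against a prediction of (308,206), so it stands upright on its pad. The shortest is last.

```bash
python3 -m jog '[[[0.02,-0.035,0,0.6,0,0],[0.04,-0.04,0,0,0,0],[0.045,-0.035,0,0,0,0],[0.05,-0.03,0,0,0,0],[0.05,-0.03,0,0,0,0],[0.05,-0.03,0,0,0,0],[0.05,-0.02,0,0,0,0],[0.04,-0.01,0,0,0,0],[0.03,0,0,0,0,0],[0.015,0,0,0,0,0],[0,0,0,0,0,0],[0,0,0,0,0,0]]]' >/dev/null; python3 nx.py .4275 .337 .10
```

```text
shift mm [ 31.5 -12.8 118.3] turn [-1.28  0.66 -0.25] clk 27.95 F [ 0.4 -1.3  0.5] w 0.0855
```

```bash
python3 -m jog '[[[0.015,-0.006,0.02,-1.3,0.7,-0.2],[0.012,-0.006,0.03,0,0,0],[0.004,0,0.03,0,0,0],[0,0,0.025,0,0,0],[0,0,0.012,0,0,0],[0,0,0,0,0,0],[0,0,0,0,0,0]]]' >/dev/null; python3 nx.py .4275 .337 .022
python3 - <<'E'
from h import *
c=bot.camera("wrist"); cv2.imwrite("pics/w7.png",c["pixels"][:,:,::-1]); print(proj(c,[.4275,.337,.06]))
E
```

```text
shift mm [ 5.2 -7.8 79.3] turn [ 0.28 -0.14 -0.77] clk 28.82 F [-0.7  0.8  0.4] w 0.0855
(np.float64(301.1241496965247), np.float64(208.70281219200672))
```

View pics/w7.png

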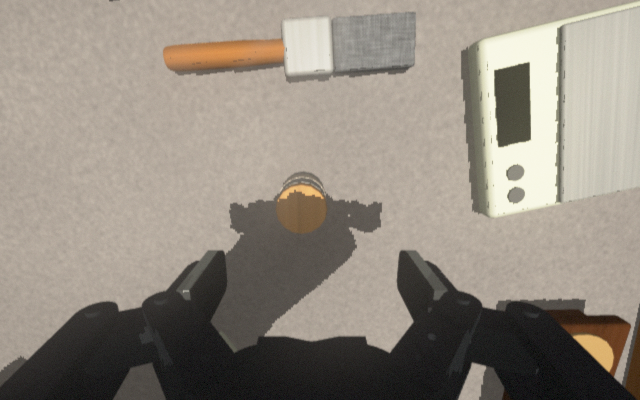

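The shortest's lid is at about (302,208), matching the prediction of (301,209).

```bash
python3 -m jog '[[[0.005,-0.008,0.015,0.3,0,-0.8],[0,0,0.02,0,0,0],[0,0,0.015,0,0,0],[0,0,0.01,0,0,0],[0,0,0,0,0,0],[0,0,0,0,0,0]]]' >/dev/null; python3 nx.py .4275 .337 .022
```

```text
shift mm [-2.6  0.8 17.9] turn [ 0.1  -0.34  0.21] clk 29.62 F [-0.6  1.1 -0.4] w 0.0855
```

```bash
python3 -m jog '[[[-0.0025,0.001,0.009,0.1,-0.3,0.2],[0,0,0.007,0,0,0],[0,0,0,0,0,0],[0,0,0,0,0,0]]]' >/dev/null; python3 nx.py .4275 .337 .022
```

```text
shift mm [-0.3 -1.   1.8] turn [ 0.07 -0.1  -0.02] clk 30.12 F [0.3 0.8 0. ] w 0.0852
```

```bash
python3 -m jog '[[[0,0,0,0,0,0],[0,0,0,0,0,0],[0,0,0,0,0,0],[0,0,0,0,0,0],[0,0,0,0,0,0],[0,0,-0.02,0,0,0],[0,0,-0.035,0,0,0],[0,0,-0.035,0,0,0],[0,0,-0.035,0,0,0],[0,0,-0.015,0,0,0],[0,0,0,0,0,0],[0,0,0,0,0,0]]]' 0.015
python3 nx.py .664 .1474 .16
```

```text
clock: 31.62
eef_pos: [0.427, 0.3359, 0.1657]
tool_rot: [0.745, 0.667, -0.001, -0.0]
ft_force: [-0.3, 0.8, -1.4]
grip_width: 0.0371
shift mm [-161.2  256.4    5.4] turn [-0.12  0.08 -0.02] clk 31.62 F [-0.3  0.8 -1.4] w 0.0371
```

```bash
python3 -m jog '[[[-0.013,0.022,-0.01,0,0,0],[-0.02,0.034,-0.01,0,0,0],[-0.022,0.035,0,0,0,0],[-0.022,0.035,0,0,0,0],[-0.022,0.035,0,0,0,0],[-0.02,0.032,0,0,0,0],[-0.016,0.025,0,0,0,0],[-0.012,0.018,0,0,0,0],[-0.006,0.01,0,0,0,0],[-0.003,0.005,0,0,0,0],[0,0,0,0,0,0],[0,0,0,0,0,0]]]' >/dev/null
python3 nx.py .664 .1474 .073
```

```text
shift mm [ 2.2  8.  93.4] turn [-1.61  0.75  0.24] clk 33.12 F [-1.3  0.8 -0.7] w 0.0374
```

```bash
python3 -m jog '[[[0.003,0.006,0.015,-1.6,0.7,0.2],[0,0,0.025,0,0,0],[0,0,0.02,0,0,0],[0,0,0.012,0,0,0],[0,0,0.005,0,0,0],[0,0,0,0,0,0],[0,0,0,0,0,0]]]' >/dev/null
python3 nx.py .664 .1474 .073
```

```text
shift mm [-6.5  0.2 19. ] turn [ 0.39 -0.14  0.36] clk 34.0 F [ 0.3  1.  -0.8] w 0.0374
```

```bash
python3 -m jog '[[[-0.0065,0,0.012,0.4,-0.1,0.4],[0,0,0,0,0,0],[0,0,0,0,0,0]]]' >/dev/null
python3 nx.py .664 .1474 .073
```

```text
shift mm [ 0.6 -0.7  7.3] turn [ 0.07 -0.07 -0.1 ] clk 34.38 F [ 0.7  0.1 -1. ] w 0.0375
```

```bash
python3 -m jog '[[[0.0006,-0.0007,0.006,0,0,-0.1],[0,0,0,0,0,0],[0,0,0,0,0,0]]]' >/dev/null
python3 nx.py .664 .1474 .073;  python3 -m jog '[[[0,0,0.003,0,0,0]]]' >/dev/null
python3 nx.py .664 .1474 .073
```

```text
shift mm [-0.2 -0.2  1.2] turn [ 0.11 -0.09  0.01] clk 34.75 F [ 0.9  0.8 -0.5] w 0.0372
shift mm [-0.6 -0.4  0.5] turn [ 0.2  -0.14  0.02] clk 34.88 F [-6.  -0.2 17.4] w 0.037
```

```bash
python3 -m jog '[[[0,0,0,0,0,0],[0,0,0,0,0,0],[0,0,0,0,0,0],[0,0,0,0,0,0],[0,0,-0.015,0,0,0],[0,0,-0.03,0,0,0],[0,0,-0.04,0,0,0],[0,0,-0.04,0,0,0],[0,0,0,0,0,0]]]' 0.0854
python3 -m jog '[[[0,-0.02,-0.02,0,0,0],[0.02,-0.04,0,0,0,0],[0.02,-0.04,0,0,0,0],[0.02,-0.04,0,0,0,0],[0.02,-0.03,0,0,0,0],[0.02,-0.02,0,0,0,0],[0,0,0,0,0,0],[0,0,0,0,0,0]]]'
python3 - <<'E'
from h import *
c=bot.camera("top"); s=bot.camera("side")
for n,p,h in(("tall",(.635,-.115),.12),("sec",(.6447,-.0277),.1),("third",(.6543,.06),.08),("short",(.664,.1474),.06)):
    for k in(c,s):
        u=proj(k,[*p,.049+h]); b,st=blob(k,*u,18); print(n,np.round(u,1),b.round(1),st[2:],(back(k,*b,.049+h)[:2]-p).round(4))
cv2.imwrite("pics/fin.png",np.vstack([c["pixels"][100:300,150:550],s["pixels"][80:360,180:580]])[:,:,::-1])
E
```

```text
clock: 36.0
eef_pos: [0.6643, 0.1478, 0.2061]
tool_rot: [0.745, 0.667, 0.003, 0.001]
ft_force: [0.4, 0.8, -0.7]
grip_width: 0.0855
clock: 37.0
eef_pos: [0.4801, 0.2697, 0.225]
tool_rot: [0.745, 0.667, 0.003, 0.001]
ft_force: [-0.1, -0.6, 0.2]
grip_width: 0.0852
tall [360.5 150. ] [361.3 149.8] [ 29  28 617] [ 0.0005 -0.0018]
tall [296.3 136.3] [307.  138.1] [11 14 69] [-0.0261 -0.0031]
sec [321.4 147.7] [320.5 148.6] [ 29  24 492] [-0.0021  0.0019]Traceback (most recent call last):
  File "<stdin>", line 5, in <module>
  File "h.py", line 14, in blob
    i=1+np.argmax(st[1:,4]); return ce[i],st[i]
        ~~~~~~~~~^^^^^^^^^^
    return _wrapfunc(a, 'argmax', axis=axis, out=out, **kwds)
    return bound(*args, **kwds)
ValueError: attempt to get argmax of an empty sequence
```

The arm blocks the side view, so I'll check from the top camera only.

```bash
python3 - <<'E'
from h import *
c=bot.camera("top"); s=bot.camera("side")
for n,p,h in(("tall",(.635,-.115),.12),("sec",(.6447,-.0277),.1),("third",(.6543,.06),.08),("short",(.664,.1474),.06)):
    u=proj(c,[*p,.049+h]); b,st=blob(c,*u,18); print(n,np.round(u,1),b.round(1),st[2:],(back(c,*b,.049+h)[:2]-p).round(4))
cv2.imwrite("pics/fin.png",cv2.resize(np.hstack([c["pixels"][100:300,200:500],s["pixels"][100:300,180:480]]),None,fx=1.33,fy=1.33)[:,:,::-1])
E
```

```text
tall [360.5 150. ] [361.3 149.8] [ 29  28 619] [ 0.0005 -0.0018]
sec [321.4 147.7] [320.5 148.6] [ 29  24 492] [-0.0021  0.0019]
third [283.6 145.6] [283.7 147.3] [ 29  27 436] [-0.0041 -0.0001]
short [247.5 143.4] [249.2 146.5] [ 28  26 434] [-0.0074 -0.0042]
```

View pics/fin.png

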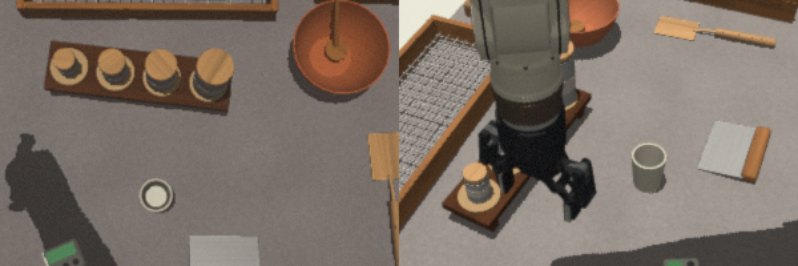

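The top view shows all four canisters upright on their pads with the tallest next to the bowl. The shortest's lid is at about (248,143.5), against a prediction of (247.5,143.4). The cup is in place and the gripper is clear.

```bash
python3 -c "
from workcell import bot
print(bot.job_done(), bot.get_obs()['clock'])"
```

```text
the job is handed in; nothing more can be done
the job is handed in; nothing more can be done
```

All four canisters are back on the stand, upright, one to a cork pad. The tallest is next to the copper bowl and each shorter one follows in turn. I handed the job in at about 37 s, with the gripper open and clear. The hand-in gave no verdict.

- **Centring:** in the last top picture the tallest and second lids measured within about 3 mm of their pad centres. Part of the automatic measurement for the third (4 mm off) and shortest (8.5 mm off) took in cork around the lid, so I don't trust it. By eye, the third's lid in the wrist picture and the shortest's in the top picture were each within about a pixel of the predicted spot.
- **Side view:** the last side-camera check failed because the arm blocked most of the stand. I only saw the shortest standing upright from that side.
- **Cup and forces:** I never touched the cup, and it stands upright in the last pictures at about its starting place, though I did not re-measure it. The largest contact force I read was about 28 N at the wrist, while setting down the third canister.

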